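Draw the next sample carrier from a bottom-feed dispenser onto the loading stand

ROBOT

A 6-joint arm with a two-finger parallel gripper is mounted at the origin on a cart in front of the work surface, level with it; the furniture and walls round the work are solid. World frame = base frame: x ahead of the robot, y to its left, z up, the work surface at z = 0. Lengths are in m, angles in rad, forces in N, time in s.
With the tool pointing down it reaches from about 0.325 to 0.875 m from the base axis. Payload 4.4 kg.
Tool frame: the origin (TCP) lies midway between the tips of the shut fingers; the grasp point (between the pads) lies 19 mm behind it; z points along the fingers, y is the line along which they close (so a half turn about z gives the same grasp; the last joint's range is limited). The gripper opens to 85 mm and grips with 20 to 120 N. Pads are 22 mm wide; open, the fingers measure 114 mm over their backs; the gripper's body (76 mm by 85 mm) begins 54 mm behind the grasp point. The pads swing forward as they close: fully open they stand 13 mm farther back than shut.
Start: joints at [-1.31, 0.207, 1.542, -0, 1.393, -0.15], TCP at [0.23, -0.527, 0.231] pointing down, gripper open.
Joint ranges: [-2.73, 2.73], [-0.86, 2.22], [0.23, 2.46], [-1.11, 4.25], [0.08, 2.63], [-2.82, 2.82]. Speed limits (rad/s): [2.79, 2.79, 3.14, 3.14, 3.14, 3.14].

INTERFACE

Orientations are given as a rotation vector (axis times angle).
In Python, from bench import ctrl gives the robot as it stands.
- The arm moves only by the tool jog_arm, never from a script. Its argument "increments" is a list that holds one entry, the list of rows, each a list of 5 numbers: the shift along the world's x, y, z as a fraction of full scale, then the turn about the world's z as a fraction of full scale, then the finger opening in mm, from 0 to 85.4. A call has 1 to 20 rows; each row shifts and turns the commanded pose from where the row before left it; what a row does not reach is not made up. Full scale, the value 1, is 0.5 m for a shift and 8 degrees for a turn. A row lasts 1/8 s, in which the tool goes at most 62.5 mm and 10.7 degrees, less where a joint would pass 70% of its speed; a pose out of reach is approached as far as the arm can. A call with a number of a shift or a turn outside -1 to 1 is refused whole. A call with a gripper value outside its range is refused whole. The fingers move at their own pace and stop on an object; "squeeze" is the grip in N (left out, the last holds). Time passes only in rows, so rows that do not move let the fingers close. It gives the time, the measured TCP pose, the force, the opening and the grip force at its end, in the units of the state.
- ctrl.get_state(): the state, without advancing time (a new reading comes with each control period).
- ctrl.get_image(name): name is "scene" or "top"; returns the picture (480x640x3 uint8, red, green, blue); there is no depth.
- ctrl.get_calibration(name): a dict with "fx", "fy", "cx", "cy" (pixels), "extrinsics" (4x4, takes a point from camera to world coordinates). Camera axes: x right, y down, z forward; pixel columns grow to the right and rows downward; lengths in m; the calibration is good to about 2 mm. A picture is of the moment at which its call begins. get_calibration takes no time and is no camera call.
- ctrl.close_job(): hands the job in; it is judged then, once.
The state is a dict: "time_s": time; "q": joint angles; "joint_vel": joint speeds; "tau": joint torques, N m; "tool_pos": TCP position; "tcp_rot": TCP orientation; "wrist_force": force on the tool from outside, world axes, zero at the start; "ft_torque": the same for the moment, N m; "opening": opening from 0.0 (shut) to 1.0 (fully open); "grasp_force": force on a finger pad.
Only numpy, scipy, OpenCV 4.12 (cv2) and the standard library are available. Lean on these libraries where they do the work, as an engineer would, in place of code of your own. Each camera call takes 0.05 s, during which the arm holds its last target. There are 200 camera calls.

TASK

Take the lowest sample carrier out of the dispenser: draw the shuttle fully out by its upright grip, lift the carrier off and lay it flat, pockets up, lengthwise and centred on the sloping bed of the loading stand, with its lower end down against the ledge. Then slide the shuttle fully home so that the stack drops and the next carrier lies ready at the bottom. Leave the other things on the bench where they are.

Things in the scene. Friction and masses are not known exactly. Their poses are not given: they have to be found in the camera images.
- dispenser: Aluminium bottom-feed dispenser fixed to the bench: four corner angles hold a stack of 4 carriers over a shuttle. Origin on the bench under the middle of the shaft; the front, where the shuttle draws out, is -x; z up. Shaft 112 (x) x 65 (y) mm, top 80 mm above the bench; guides behind reach x = +141 mm, 29 mm high. Only the lowest carrier passes the front gate.
- shuttle (a joint): Travel of the shuttle along the dispenser's -x in m: 0 fully home, 0.118 fully out; end stops at both. Takes 2 to 8 N, stays where left. Drawn out it brings the lowest carrier in front of the shaft while its white deck holds the rest up; slid home, the deck leaves and the stack drops by one onto the tongue.
- shuttle_grip (a point): Point in the shuttle's upright aluminium grip, a post 26 mm long (dispenser x), 14 mm thick (y), top 66 mm above the bench. The point lies 11 mm below its top, on its axis, 85 mm ahead of the dispenser's origin (203 mm when out). Behind it a tongue 40 mm wide, top 14 mm above the bench, carries the carrier between a 12 mm lip and the deck.
- carrier_1: The lowest carrier, the one to take: black block with three round pockets and a white underside, 100 (its x) x 55 (y) x 17.5 mm, about 0.14 kg. Origin at the centre of its underside, z up. It lies along the dispenser's x and overhangs the tongue by 7 mm on both long sides; drawn out, its centre is about 110 mm ahead of the dispenser's origin. Either end may lie lowest on the stand.
- carrier_2: Second carrier from below, same kind and frame; it must end lowest in the dispenser, its underside 14 mm above the bench.
- carrier_3: Third carrier from below, same kind and frame; it must end on carrier_2.
- carrier_4: Top carrier of the stack, same kind and frame; it must end on carrier_3.
- stand_bed: Bed of the fixed aluminium loading stand: plate 42 mm wide, 104 mm long with grey mat, sloping 30 degrees, low end towards the robot. Origin on its surface, mid-width, at the inner face of the low-end ledge (10 mm high, 4 thick), 35 mm above the bench; x up the slope, y across, z square out of it. Sides are free down to a foot plate 110 x 84 x 8 mm. A carrier in place has its centre at x = 50 mm.
- dropper_bottle: Bystander: white dropper bottle with a red cap, 38 mm across, 104 mm tall, standing loose at the right. Origin at the centre of its underside.
- slide_case: Bystander: closed blue slide box 120 x 85 x 32 mm lying loose at the right. Origin at the centre of its underside.
- tape: Bystander: roll of tape 82 mm across, 19 mm high, lying loose at the left. Origin at the centre of its underside.

How it is judged:
By the outcome, as a careful person would: the job done as asked, in the order asked, and still so for the second after the job is handed in, with the robot touching nothing.
It also fails if it takes over 59 s, if anything falls off the work surface, if the arm or the gripper's body presses on something with over 40 N, if the wrist force passes 120 N, or if a joint passes its speed limit or range.

## Working session

There is one attempt and no reset: what is moved stays moved. The work goes in short steps, Python scripts to look and compute and a tool call to move; the robot and the scene stay as the last step left them, time stands still between calls to the robot, and variables do not carry over. Pictures are saved under pics/ and viewed, at most 10 in all, crops included, and the job is handed in when it is done.

Besides the shell and the picture viewer there is one more tool, called after "Request:" as name([rows], argument=value, ...), one row to a line, values as JSON. jog_arm: Moves the arm, as the interface text tells. Its arguments: {"type":"object","properties":{"increments":{"type":"array"},"squeeze":{"type":"number"}},"required":["increments"]}

```bash
mkdir -p pics; ls; python3 - <<'E'
from bench import ctrl
import cv2,numpy as np
for n in("scene","top"):
    im=ctrl.get_image(n); cv2.imwrite(f"pics/{n}0.png",im[:,:,::-1])
    c=ctrl.get_calibration(n); print(n,c["fx"],c["fy"],c["cx"],c["cy"]); print(np.round(c["extrinsics"],4))
s=ctrl.get_state(); print(s)
E
```

```text
pics
scene 589.2835801505173 589.2835801505173 318.03253483990557 229.50093949296703
[[-0.8533 -0.2352  0.4654 -0.0275]
 [-0.5213  0.4062 -0.7505  0.795 ]
 [-0.0126 -0.883  -0.4692  0.6352]
 [ 0.      0.      0.      1.    ]]
top 502.52759800537547 502.52759800537547 313.101900223724 234.5465935378759
[[ 0.0069 -0.9854  0.1703  0.3879]
 [-0.9999 -0.0094 -0.0139 -0.1275]
 [ 0.0153 -0.1702 -0.9853  1.0684]
 [ 0.      0.      0.      1.    ]]
{'time_s': 0.1, 'q': array([-1.31051871e+00,  2.07404842e-01,  1.54286399e+00, -1.54280220e-05,
        1.39350070e+00, -1.50496598e-01]), 'joint_vel': array([-4.17312626e-04, -2.02289035e-03, -2.60114476e-03, -1.32582229e-03,
        3.16495614e-04,  4.71915953e-06]), 'tau': array([-4.18992240e-04, -3.84091008e+01, -2.92550611e+01, -2.20382758e-04,
        4.80689880e-03, -9.56724278e-06]), 'tool_pos': array([ 0.22941051, -0.52647776,  0.23017702]), 'tcp_rot': array([-3.07343502e+00, -6.40276797e-01,  2.11267744e-04]), 'wrist_force': array([ 0.91613349, -0.58826295,  0.01222342]), 'ft_torque': array([ 0.03917283, -0.03069691, -0.00728755]), 'grasp_force': 0.0, 'opening': 0.9963522728040507}
```

View pics/scene0.png

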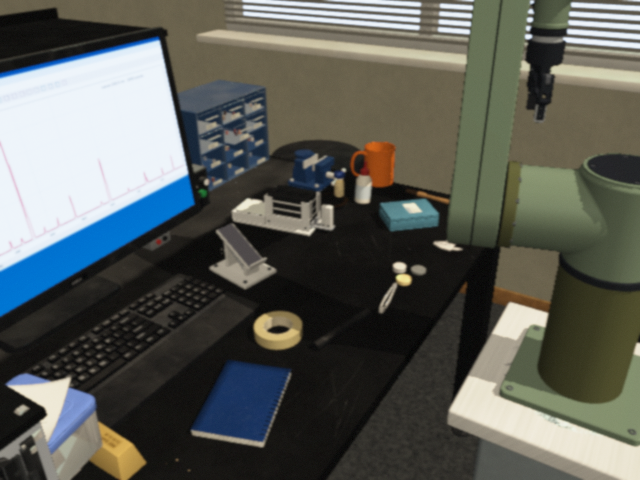

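View pics/top0.png

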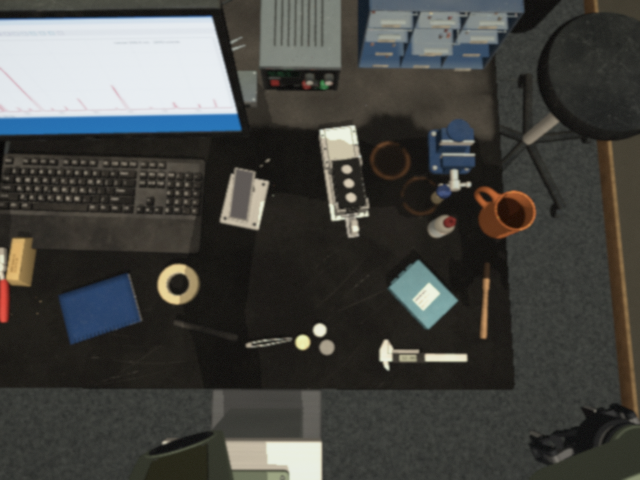

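The scene view shows the dispenser near (290,213) and the stand near (240,255). The top view shows the dispenser at (345,175), its grip at (352,228), and the stand at (245,198). I'll zoom in on both.

```bash
python3 - <<'E'
import cv2
t=cv2.imread("pics/top0.png")[115:245,210:400]; s=cv2.imread("pics/scene0.png")[180:295,200:350]
cv2.imwrite("pics/topc.png",cv2.resize(t,None,fx=4,fy=4,interpolation=cv2.INTER_CUBIC))
cv2.imwrite("pics/scenec.png",cv2.resize(s,None,fx=5,fy=5,interpolation=cv2.INTER_CUBIC))
E
```

```text
(no output)
```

View pics/topc.png

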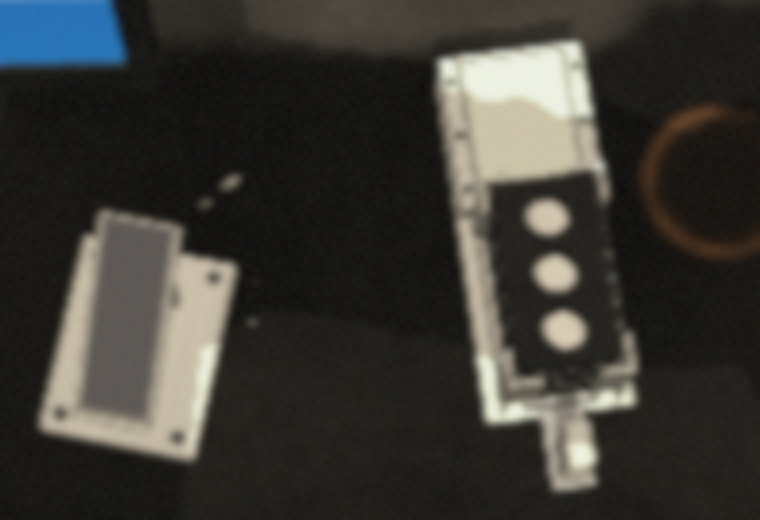

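View pics/scenec.png

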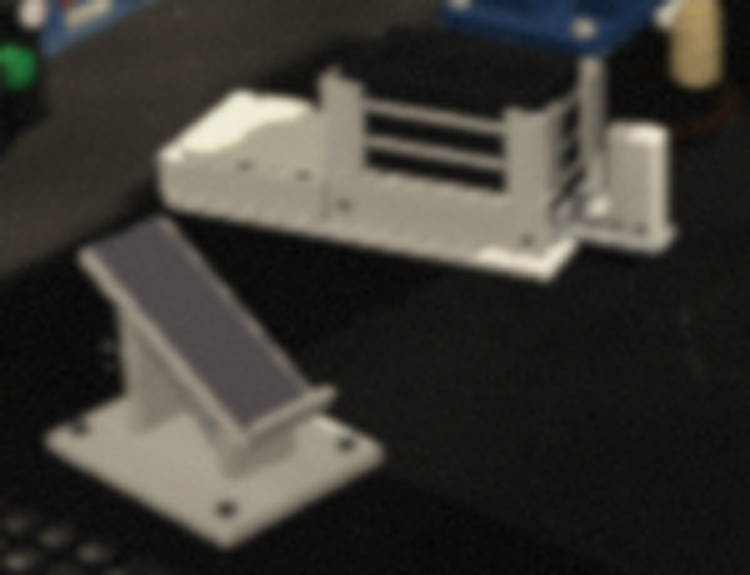

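```bash
cat > h.py <<'E'
from bench import ctrl
import numpy as np, cv2
def ray(n,uv):
    c=ctrl.get_calibration(n);E=np.array(c["extrinsics"])
    d=np.array([(uv[0]-c["cx"])/c["fx"],(uv[1]-c["cy"])/c["fy"],1.])
    d=E[:3,:3]@d; return E[:3,3],d/np.linalg.norm(d)
def plane(n,uv,z):
    o,d=ray(n,uv); return o+d*(z-o[2])/d[2]
def tri(ut,us):
    (a,d),(b,e)=ray("top",ut),ray("scene",us)
    s=np.linalg.lstsq(np.c_[d,-e],b-a,rcond=None)[0]
    p,q=a+s[0]*d,b+s[1]*e
    return (p+q)/2,np.linalg.norm(p-q)*1e3
T=lambda u,v:((u+.5)/4-.5+210,(v+.5)/4-.5+115)
S=lambda u,v:((u+.5)/5-.5+200,(v+.5)/5-.5+180)
E
python3 - <<'E'
from h import *
np.set_printoptions(precision=4,suppress=True)
for n,t,s in [("mat hi+y",(105,219),(90,252)),("mat hi-y",(172,232),(160,222)),("mat lo+y",(85,408),(243,432)),("mat lo-y",(147,418),(308,390)),
 ("foot far+y",(85,235),(47,438)),("foot near+y",(38,430),(225,545)),("foot near-y",(195,460),(383,452)),
 ("guide back+y",(437,58),(160,155)),("foot disp front+y",(488,424),(548,280)),("griptop",(583,453),(640,130))]:
    p,e=tri(T(*t),S(*s)); print(n,p,round(e,1))
im=cv2.imread("pics/top0.png"); g=cv2.cvtColor(im,cv2.COLOR_BGR2GRAY)
m=(g>120).astype(np.uint8); cs,_=cv2.findContours(m,cv2.RETR_LIST,cv2.CHAIN_APPROX_NONE)
for c in cs:
    x,y=c.mean(0)[0]; a=cv2.contourArea(c)
    if 335<x<365 and 160<y<245 and 30<a<300: print("pocket",x,y,a,plane("top",(x,y),.084),plane("top",(x,y),.072))
# stand: footprint at z=.008 by minAreaRect, mat by colour
cs,_=cv2.findContours(((g>75)[:245]*1).astype(np.uint8),cv2.RETR_EXTERNAL,cv2.CHAIN_APPROX_NONE)
for c in cs:
    r=cv2.minAreaRect(c)
    if 225<r[0][0]<365 and 160<r[0][1]<230 and cv2.contourArea(c)>500: print("rect",r,plane("top",r[0],.008))
sc=g[130:165,300:400]
for v in [(548,490),(597,487),(548,420)]: print(plane("top",T(*v),.01))
E
```

```text
mat hi+y [0.691  0.0164 0.0845] 0.8
mat hi-y [ 0.6839 -0.0181  0.0845] 0.5
mat lo+y [0.6049 0.0316 0.0345] 4.2
mat lo-y [ 0.5985 -0.0018  0.0385] 3.0
foot far+y [0.7057 0.0383 0.0046] 0.5
foot near+y [0.5974 0.0603 0.0015] 0.4
foot near-y [ 0.5818 -0.0246  0.0029] 0.3
guide back+y [ 0.7997 -0.1537  0.029 ] 2.1
foot disp front+y [ 0.6028 -0.1826  0.0022] 0.8
griptop [ 0.5778 -0.2268  0.0642] 3.9
pocket 350.84615384615387 197.0 61.0 [ 0.6356 -0.217   0.084 ] [ 0.6386 -0.2181  0.072 ]
pocket 348.5 182.95833333333334 58.0 [ 0.6648 -0.2124  0.084 ] [ 0.6682 -0.2134  0.072 ]
pocket 346.5 168.91666666666666 57.0 [ 0.6943 -0.2085  0.084 ] [ 0.698  -0.2095  0.072 ]
rect ((245.04766845703125, 198.5514373779297), (41.1125373840332, 58.38213348388672), 13.495732307434082) [0.6488 0.0053 0.008 ]
rect ((345.1600036621094, 181.6199951171875), (112.42998504638672, 40.87077331542969), 81.8698959350586) [ 0.6891 -0.2117  0.008 ]
[ 0.5659 -0.2142  0.01  ]
[ 0.5678 -0.2404  0.01  ]
[ 0.6041 -0.2143  0.01  ]
```

The dispenser's yaw is about +8.3°, with its origin near (0.665, -0.2125) and the grip near (0.580, -0.226). The stand's yaw is about -10.7°, and the middle of its bed is near (0.6435, 0.007, 0.060). I'll move above the grip.

Request:
jog_arm([
  [[0.07,0.06,0,-0.19,85],[0.07,0.06,0,-0.19,85],[0.07,0.06,0,-0.19,85],[0.07,0.06,0,-0.19,85],[0.07,0.06,0,-0.19,85],[0.07,0.06,0,-0.19,85],[0.07,0.06,0,-0.19,85],[0.07,0.06,0,-0.19,85],[0.07,0.06,-0.05,-0.19,85],[0.07,0.06,-0.05,-0.19,85],[0,0,-0.05,0,85],[0,0,0,0,85],[0,0,0,0,85]],
], squeeze=30)

```text
time_s: 1.72
tool_pos: [0.5796, -0.2277, 0.1569]
tcp_rot: [3.133, 0.227, 0.001]
wrist_force: [0.2, 0.5, 0.8]
opening: 0.997
grasp_force: 0.0
```

Request:
jog_arm([
  [[0,0,-0.04,0,85],[0,0,-0.04,0,85],[0,0,-0.04,0,85],[0,0,-0.04,0,85],[0,0,-0.04,0,85],[0,0,-0.04,0,85],[0,0,0,0,85],[0,0,0,0,40],[0,0,0,0,0],[0,0,0,0,0],[0,0,0,0,0],[0,0,0,0,0],[0,0,0,0,0],[0,0,0,0,0]],
], squeeze=40)

```text
time_s: 3.48
tool_pos: [0.5795, -0.224, 0.0372]
tcp_rot: [-3.128, -0.228, 0.001]
wrist_force: [-1.7, 9.1, 7.0]
opening: 0.154
grasp_force: 40.2
```

Request:
jog_arm([
  [[0,0.007,0,0,0],[-0.0208,-0.003,0,0,0],[-0.0208,-0.003,0,0,0],[-0.0208,-0.003,0,0,0],[-0.0208,-0.003,0,0,0],[-0.0208,-0.003,0,0,0],[-0.0208,-0.003,0,0,0],[-0.0208,-0.003,0,0,0],[-0.0208,-0.003,0,0,0],[-0.0208,-0.003,0,0,0],[-0.0208,-0.003,0,0,0],[-0.0208,-0.003,0,0,0],[-0.0208,-0.003,0,0,0],[0,0,0,0,0],[0,0,0,0,0]],
])

```text
time_s: 5.35
tool_pos: [0.4621, -0.2414, 0.0375]
tcp_rot: [3.131, 0.223, 0.027]
wrist_force: [24.3, 6.9, -8.1]
opening: 0.156
grasp_force: 40.5
```

Request:
jog_arm([
  [[0.01,0.001,0,0,0],[0,0,0,0,85],[0,0,0,0,85],[0,0,0,0,85],[0,0,0,0,85],[0,0,0,0,85],[0,0,0.06,0,85],[0,0,0.08,0,85],[0,0,0.08,0,85],[-0.04,0.06,0.04,0,85],[-0.1,0.12,0,0,85],[-0.1,0.12,0,0,85],[0,0,0,0,85],[0,0,0,0,85]],
])

```text
time_s: 7.1
tool_pos: [0.3603, -0.1154, 0.1669]
tcp_rot: [3.132, 0.229, 0.003]
wrist_force: [0.4, -0.9, 0.7]
opening: 0.997
grasp_force: 0.0
```

```bash
python3 - <<'E'
from h import *
a=[ctrl.get_image(n)[:,:,::-1] for n in("top","scene")]
cv2.imwrite("pics/top1.png",a[0]);cv2.imwrite("pics/scene1.png",a[1])
t=cv2.resize(a[0][130:290,300:400],None,fx=4,fy=4,interpolation=cv2.INTER_CUBIC)[:600]
s=cv2.resize(a[1][180:270,270:390],None,fx=3,fy=3,interpolation=cv2.INTER_CUBIC)
o=np.zeros((600,770,3),np.uint8);o[:t.shape[0],:400]=t;o[:270,405:765]=s
cv2.imwrite("pics/c1.png",o)
E
```

```text
(no output)
```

View pics/c1.png

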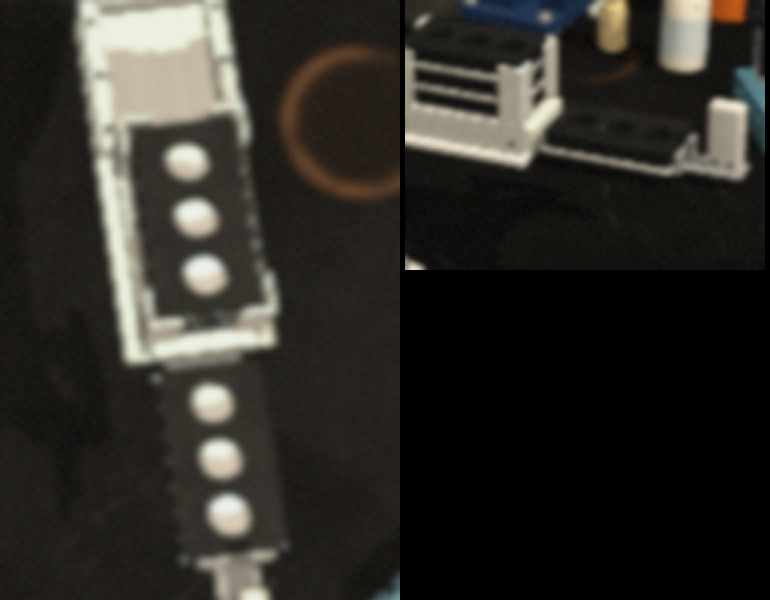

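The shuttle is out. Carrier_1 lies in front of the shaft, with its middle pocket at crop (221,458), which is full-frame about (355,244). The remaining stack is still in the shaft.

```bash
python3 - <<'E'
from h import *
np.set_printoptions(precision=4,suppress=True)
g=cv2.cvtColor(cv2.imread("pics/top1.png"),cv2.COLOR_BGR2GRAY)
cs,_=cv2.findContours((g>120).astype(np.uint8),cv2.RETR_LIST,cv2.CHAIN_APPROX_NONE)
for c in cs:
    (x,y),r=cv2.minEnclosingCircle(c); a=cv2.contourArea(c)
    if 335<x<365 and 160<y<275 and 30<a<150:
        print(x,y,a,plane("top",(x,y),.0315),plane("top",(x,y),.022))
# outline corners of the carrier: front end (lip side) and back, both views
F=lambda u,v:((u+.5)/4-.5+300,(v+.5)/4-.5+130)
G=lambda u,v:((u-405+.5)/3-.5+270,(v+.5)/3-.5+180)
for n,t,s in[("post top",(250,590),(728,103)),("front mid pocket",(230,514),(662,137))]: print(n,*tri(F(*t),G(*s)))
E
```

```text
356.9117736816406 258.3823547363281 73.0 [ 0.5177 -0.2336  0.0315] [ 0.5189 -0.2346  0.022 ]
354.5 244.5 67.5 [ 0.5468 -0.2288  0.0315] [ 0.5483 -0.2297  0.022 ]
352.5 230.5 66.5 [ 0.5765 -0.2248  0.0315] [ 0.5782 -0.2257  0.022 ]
351.0 198.0 70.5 [ 0.6466 -0.2221  0.0315] [ 0.649  -0.2229  0.022 ]
348.2631530761719 184.34210205078125 65.0 [ 0.6765 -0.2164  0.0315] [ 0.6792 -0.2172  0.022 ]
346.1499938964844 170.0 65.5 [ 0.7082 -0.212   0.0315] [ 0.7112 -0.2128  0.022 ]
post top [ 0.4708 -0.2428  0.0637] 11.318943964222257
front mid pocket [ 0.5166 -0.2355  0.027 ] 4.8389260102328295
```

Request:
jog_arm([
  [[0.063,-0.0378,0,0,85],[0.063,-0.0378,0,0,85],[0.063,-0.0378,0,0,85],[0.063,-0.0378,0,0,85],[0.063,-0.0378,0,0,85],[0.063,-0.0378,0,0,85],[0,0,-0.06,0,85],[0,0,-0.06,0,85],[0,0,-0.06,0,85],[0,0,-0.06,0,85],[0,0,-0.04,0,85],[0,0,-0.03,0,85],[0,0,-0.016,0,85],[0,0,0,0,85],[0,0,0,0,85]],
])

```text
time_s: 9.07
tool_pos: [0.5497, -0.229, 0.0043]
tcp_rot: [3.132, 0.228, 0.003]
wrist_force: [0.5, 0.2, 0.5]
opening: 0.995
grasp_force: 0.0
```

Request:
jog_arm([
  [[0,0,0,0,62],[0,0,0,0,58],[0,0,0,0,50],[0,0,0,0,45],[0,0,0,0,45],[0,0,0,0,45],[0,0,0,0,45]],
], squeeze=30)

```text
time_s: 9.95
tool_pos: [0.5492, -0.2287, 0.004]
tcp_rot: [3.133, 0.228, 0.001]
wrist_force: [-0.3, 1.1, 4.7]
opening: 0.636
grasp_force: 32.8
```

Request:
jog_arm([
  [[0,0,0.01,0,45],[0,0,0.03,0,45],[0,0,0.06,0,45],[0,0,0.08,0,45],[0,0,0.08,0,45],[0,0,0.06,0,45],[0.0192,0.0471,0,-0.2375,45],[0.0192,0.0471,0,-0.2375,45],[0.0192,0.0471,0,-0.2375,45],[0.0192,0.0471,0,-0.2375,45],[0.0192,0.0471,0,-0.2375,45],[0.0192,0.0471,0,-0.2375,45],[0.0192,0.0471,0,-0.2375,45],[0.0192,0.0471,0,-0.2375,45],[0.0192,0.0471,0,-0.2375,45],[0.0192,0.0471,0,-0.2375,45],[0,0,-0.04,0,45],[0,0,-0.04,0,45],[0,0,0,0,45],[0,0,0,0,45]],
])

```text
time_s: 12.45
tool_pos: [0.6444, 0.0061, 0.1228]
tcp_rot: [3.128, -0.293, -0.002]
wrist_force: [0.8, -0.4, -2.1]
opening: 0.638
grasp_force: 33.3
```

```bash
python3 - <<'E'
from h import *
a=[ctrl.get_image(n)[:,:,::-1] for n in("top","scene")]
cv2.imwrite("pics/top2.png",a[0]);cv2.imwrite("pics/scene2.png",a[1])
t=cv2.resize(a[0][130:280,210:300],None,fx=4,fy=4,interpolation=cv2.INTER_CUBIC)
s=cv2.resize(a[1][160:300,190:290],None,fx=4,fy=4,interpolation=cv2.INTER_CUBIC)
o=np.zeros((600,770,3),np.uint8);o[:600,:360]=t;o[:560,365:765]=s
cv2.imwrite("pics/c2.png",o)
E
```

```text
(no output)
```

View pics/c2.png

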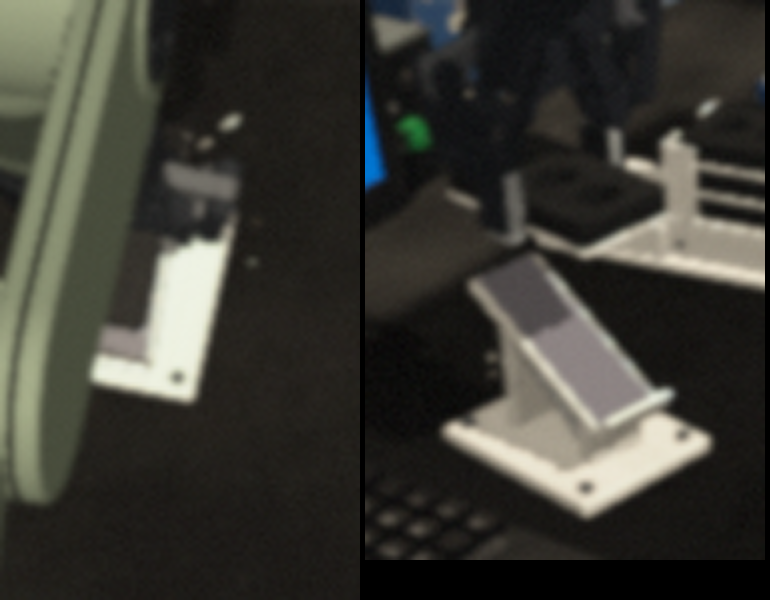

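Request:
jog_arm([
  [[0,0.001,-0.022,0,45],[0,0,-0.022,0,45],[0,0,-0.022,0,45],[0,0,-0.02,0,45],[0,0,-0.01,0,45],[0,0,-0.006,0,45],[0,0,-0.006,0,45],[0,0,-0.006,0,45],[0,0,0,0,45]],
], squeeze=20)

```text
time_s: 13.68
tool_pos: [0.6441, 0.0076, 0.067]
tcp_rot: [3.128, -0.292, -0.003]
wrist_force: [-4.5, 0.1, 4.2]
opening: 0.639
grasp_force: 34.6
```

Request:
jog_arm([
  [[0,0,-0.006,0,45],[0,0,-0.006,0,45],[0,0,-0.006,0,45],[0,0,-0.006,0,45],[0,0,0,0,45]],
])

```text
time_s: 14.3
tool_pos: [0.6456, 0.0074, 0.0558]
tcp_rot: [3.128, -0.292, 0.003]
wrist_force: [-3.1, 0.7, 4.3]
opening: 0.639
grasp_force: 36.4
```

```bash
python3 - <<'E'
from h import *
a=ctrl.get_image("scene")[:,:,::-1]
cv2.imwrite("pics/scene3.png",cv2.resize(a[180:300,190:290],None,fx=5,fy=5,interpolation=cv2.INTER_CUBIC))
E
```

```text
(no output)
```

View pics/scene3.png

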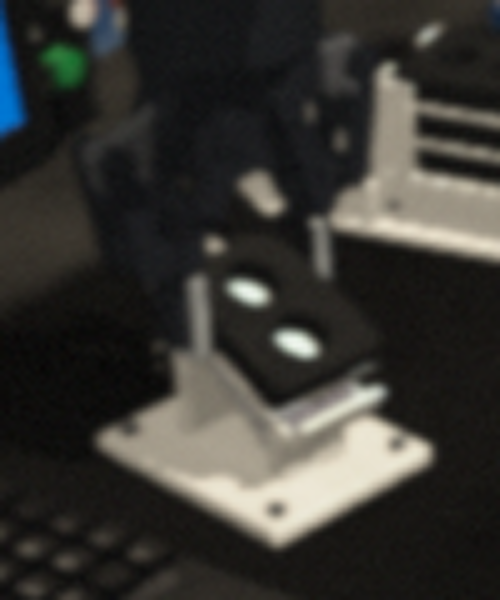

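Request:
jog_arm([
  [[0,0,-0.004,0,45],[0,0,-0.004,0,45],[0,0,-0.004,0,45],[0,0,0,0,45]],
])

```text
time_s: 14.85
tool_pos: [0.6463, 0.0072, 0.0532]
tcp_rot: [3.127, -0.291, 0.005]
wrist_force: [-9.4, 1.2, 20.9]
opening: 0.64
grasp_force: 38.9
```

Request:
jog_arm([
  [[0,0,0.003,0,45],[-0.0034,0.0006,-0.002,0,45],[-0.0034,0.0006,-0.002,0,45],[-0.0034,0.0006,-0.002,0,45],[-0.0034,0.0006,-0.002,0,45],[0,0,0,0,45]],
])

```text
time_s: 15.6
tool_pos: [0.6432, 0.0078, 0.0514]
tcp_rot: [3.127, -0.292, 0.018]
wrist_force: [-1.0, -0.7, 15.3]
opening: 0.637
grasp_force: 38.2
```

Request:
jog_arm([
  [[0,0,0.002,0,45],[-0.0034,0.0006,-0.002,0,45],[-0.0034,0.0006,-0.002,0,45],[-0.0034,0.0006,-0.002,0,45],[0,0,0,0,45]],
])

```text
time_s: 16.23
tool_pos: [0.6396, 0.0085, 0.0493]
tcp_rot: [3.127, -0.292, 0.024]
wrist_force: [4.7, -0.2, 12.0]
opening: 0.631
grasp_force: 37.7
```

```bash
python3 - <<'E'
from h import *
a=ctrl.get_image("scene")[:,:,::-1]
cv2.imwrite("pics/scene4.png",cv2.resize(a[190:300,200:290],None,fx=5,fy=5,interpolation=cv2.INTER_CUBIC))
E
```

```text
(no output)
```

View pics/scene4.png

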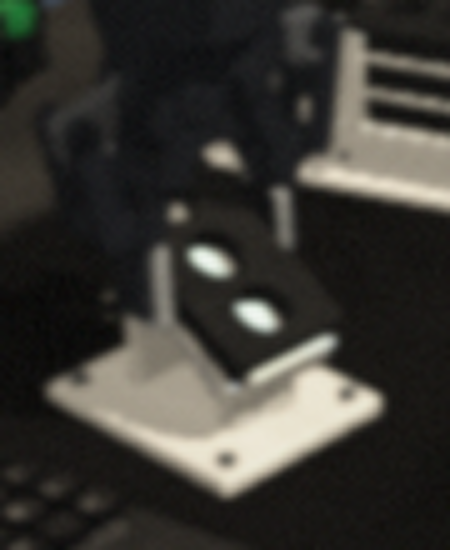

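Request:
jog_arm([
  [[-0.0034,0.0006,-0.001,0,45],[-0.0034,0.0006,-0.001,0,45],[-0.0034,0.0006,-0.001,0,45],[0,0,0,0,45]],
])

```text
time_s: 16.77
tool_pos: [0.6394, 0.0085, 0.0497]
tcp_rot: [3.127, -0.293, 0.041]
wrist_force: [12.9, -1.8, 10.3]
opening: 0.639
grasp_force: 37.4
```

Request:
jog_arm([
  [[0.006,-0.001,0.002,0,45],[0.003,-0.0005,0.002,0,45],[0,0,0,0,58],[0,0,0,0,62],[0,0,0,0,70],[0,0,0,0,85],[0,0,0,0,85],[0,0,0.02,0,85],[0,0,0.06,0,85],[0,0,0.08,0,85],[0,0,0.08,0,85],[-0.1,-0.08,0,0,85],[-0.1,-0.08,0,0,85],[-0.1,-0.08,0,0,85],[-0.1,-0.08,0,0,85],[0,0,0,0,85],[0,0,0,0,85]],
])

```text
time_s: 18.9
tool_pos: [0.4377, -0.1469, 0.1653]
tcp_rot: [3.127, -0.293, 0.004]
wrist_force: [0.4, 0.5, 0.3]
opening: 0.994
grasp_force: 0.0
```

```bash
python3 - <<'E'
from h import *
a=[ctrl.get_image(n)[:,:,::-1] for n in("top","scene")]
cv2.imwrite("pics/top5.png",a[0]);cv2.imwrite("pics/scene5.png",a[1])
t=cv2.resize(a[0][140:275,210:270],None,fx=4,fy=4,interpolation=cv2.INTER_CUBIC)
s=cv2.resize(a[1][190:300,200:300],None,fx=5,fy=5,interpolation=cv2.INTER_CUBIC)
o=np.zeros((600,770,3),np.uint8);o[:540,:240]=t;o[:550,250:750]=s
cv2.imwrite("pics/c5.png",o)
E
```

```text
(no output)
```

View pics/c5.png

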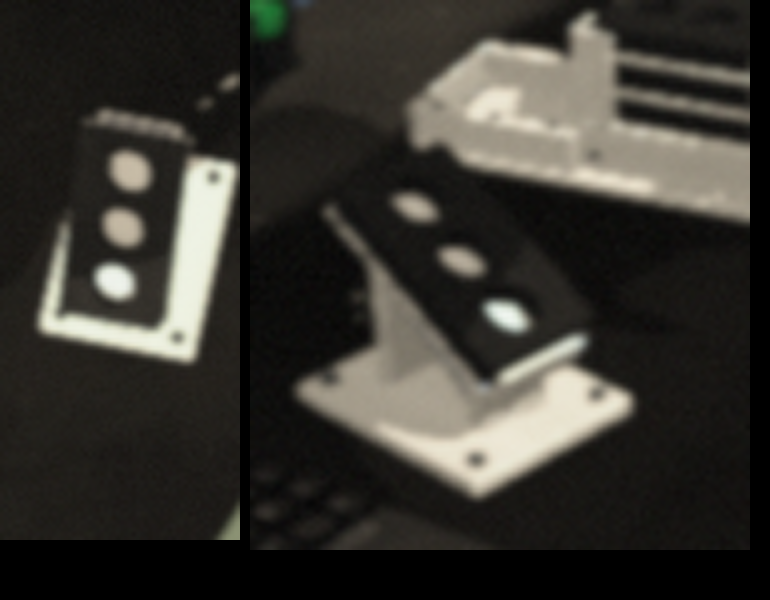

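The carrier lies flat on the bed against the ledge, with its pockets at crop-top (130,171), (123,228) and (115,282). I'll check the centring in numbers.

```bash
python3 - <<'E'
from h import *
np.set_printoptions(precision=4,suppress=True)
T=lambda u,v:((u+.5)/4-.5+210,(v+.5)/4-.5+140)
S=lambda u,v:((u-250+.5)/5-.5+200,(v+.5)/5-.5+190)
y=np.radians(-10.7);d=np.array([np.cos(y),np.sin(y)]);n=np.array([-d[1],d[0]]);o=np.array([.601,.0152])
for t,s in[((130,171),(414,207)),((123,228),(461,261)),((115,282),(507,315))]:
    p,e=tri(T(*t),S(*s)); q=p[:2]-o
    h=q@d; z=p[2]-.035
    print(p,round(e,1),"s",h*.866+z*.5,"n",z*.866-h*.5,"lat",q@n)
E
```

```text
[0.6642 0.003  0.0832] 0.8 s 0.07982941482044632 n 0.00958267954221094 lat -0.00021125344770662755
[0.6383 0.0077 0.068 ] 0.8 s 0.04949531128578181 n 0.009583998448630122 lat -0.000452351312240224
[0.6132 0.0128 0.0533] 0.4 s 0.019894983843465615 n 0.009657997529912612 lat -0.0001195023468861129
```

Request:
jog_arm([
  [[0.007,-0.027,0,0.34,85],[0.007,-0.027,0,0.34,85],[0.007,-0.027,0,0.34,85],[0.007,-0.027,0,0.34,85],[0.007,-0.027,0,0.34,85],[0.007,-0.027,0,0.34,85],[0.007,-0.027,0,0.335,85],[0,0,-0.04,0,85],[0,0,-0.06,0,85],[0,0,-0.06,0,85],[0,0,-0.05,0,85],[0,0,-0.04,0,85],[0,0,-0.006,0,85],[0,0,0,0,40],[0,0,0,0,0],[0,0,0,0,0],[0,0,0,0,0],[0,0,0,0,0],[0,0,0,0,0],[0,0,0,0,0]],
], squeeze=40)

```text
time_s: 21.5
tool_pos: [0.4619, -0.2413, 0.037]
tcp_rot: [3.133, 0.228, 0.001]
wrist_force: [-0.7, 0.6, 5.6]
opening: 0.155
grasp_force: 41.0
```

Request:
jog_arm([
  [[0.0175,0.0026,0,0,0],[0.0175,0.0026,0,0,0],[0.0175,0.0026,0,0,0],[0.0175,0.0026,0,0,0],[0.0175,0.0026,0,0,0],[0.0175,0.0026,0,0,0],[0.0175,0.0026,0,0,0],[0.0175,0.0026,0,0,0],[0.0175,0.0026,0,0,0],[0.0175,0.0026,0,0,0],[0.0175,0.0026,0,0,0],[0.0175,0.0026,0,0,0],[0.0175,0.0026,0,0,0],[0.0175,0.0026,0,0,0],[0,0,0,0,0],[0,0,0,0,0]],
])

```text
time_s: 23.5
tool_pos: [0.5788, -0.2241, 0.0369]
tcp_rot: [-3.133, -0.229, 0.019]
wrist_force: [-16.4, -3.0, 14.9]
opening: 0.154
grasp_force: 43.1
```

Request:
jog_arm([
  [[0.008,0.001,0,0,0],[0,0,0,0,0],[0,0,0,0,0]],
])

```text
time_s: 23.88
tool_pos: [0.5789, -0.224, 0.0367]
tcp_rot: [-3.132, -0.229, 0.032]
wrist_force: [-26.6, -4.3, 22.7]
opening: 0.157
grasp_force: 44.2
```

Firmly at the end stop. I'll ease off, release and retreat.

Request:
jog_arm([
  [[-0.014,-0.002,0,0,0],[0,0,0,0,20],[0,0,0,0,60],[0,0,0,0,85],[0,0,0,0,85],[0,0,0,0,85],[0,0,0.06,0,85],[0,0,0.08,0,85],[0,0,0.08,0,85],[0,0,0.06,0,85],[-0.1,0,0,0,85],[-0.1,0,0,0,85],[-0.1,0,0,0,85],[-0.1,0,0,0,85],[0,0,0,0,85],[0,0,0,0,85]],
])

```text
time_s: 25.88
tool_pos: [0.3819, -0.2238, 0.1769]
tcp_rot: [3.132, 0.228, 0.003]
wrist_force: [0.3, 0.2, -0.0]
opening: 0.992
grasp_force: 0.0
```

```bash
python3 - <<'E'
from h import *
a=[ctrl.get_image(n)[:,:,::-1] for n in("top","scene")]
cv2.imwrite("pics/top6.png",a[0]);cv2.imwrite("pics/scene6.png",a[1])
t=cv2.resize(a[0][120:250,210:380],None,fx=2.2,fy=2.2,interpolation=cv2.INTER_CUBIC)
s=cv2.resize(a[1][170:295,200:350],None,fx=2.6,fy=2.6,interpolation=cv2.INTER_CUBIC)
o=np.zeros((600,790,3),np.uint8);o[:t.shape[0],:t.shape[1]]=t;o[:s.shape[0],380:380+s.shape[1]]=s
b=cv2.imread("pics/scene0.png")[170:295,200:350]
b=cv2.resize(b,None,fx=2,fy=2,interpolation=cv2.INTER_CUBIC); o[340:590,380:680]=b
cv2.imwrite("pics/c6.png",o)
E
```

```text
(no output)
```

View pics/c6.png

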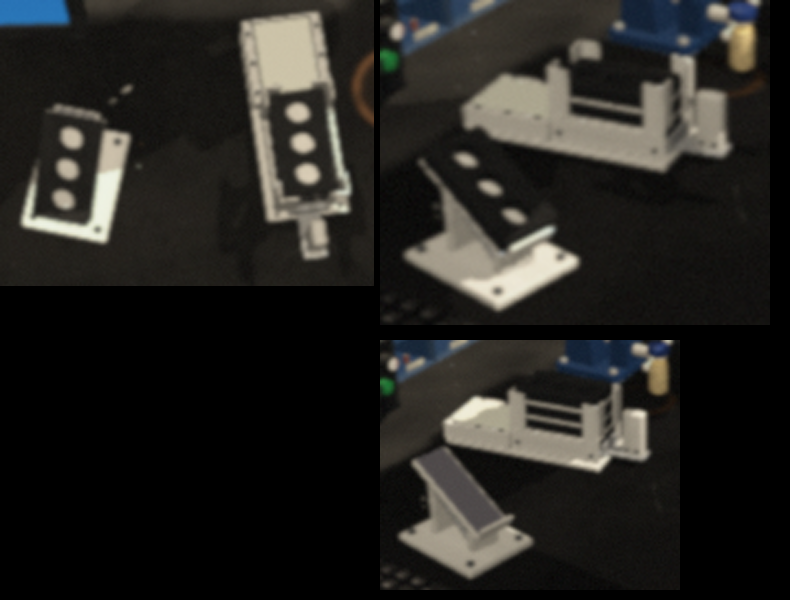

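The shuttle is home, the stack has dropped by one (one white line now shows between the angles, where there were two), and carrier_1 lies on the stand. Handing in.

```bash
python3 -c "
from bench import ctrl
print(ctrl.close_job())"
```

```text
the job is handed in; nothing more can be done
None
```

The job is handed in at about 26 s: carrier_1 lies flat, pockets up, centred on the stand against the ledge, the shuttle is back at its home stop, and the last pictures show the stack dropped by one.

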